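Get out the bridge tray

ROBOT

A 6-joint arm with a two-finger parallel gripper is mounted at the origin on the work surface. World frame = base frame: x ahead of the robot, y to its left, z up, the work surface at z = 0. Lengths are in m, angles in rad, forces in N, time in s.
With the tool pointing down it reaches from about 0.325 to 0.9 m from the base axis. Payload 3.5 kg.
Tool frame: the origin (TCP) lies between the finger pads; the fingertips stand 17 mm ahead of it and the grasp point (between the pads) lies 2 mm behind it (ctrl.finger_overhang is the distance from the TCP to the fingertips, in m); z points along the fingers, y is the direction in which the jaws open and shut (so a half turn about z gives the same grasp; the last joint's range is limited). The gripper opens to 85 mm and grips with 20 to 120 N. Pads are 22 mm wide; open, the fingers measure 114 mm over their backs; the gripper's body (76 mm by 85 mm) begins 54 mm behind the grasp point. The pads swing forward as they close: fully open they stand 13 mm farther back than shut.
Start: joints at [1.006, 0.276, -0.026, 1.268, 0, 1.467], TCP at [0.278, 0.56, 0.248] pointing down, gripper open.
Joint ranges: [-3.12, 3.12], [-0.85, 1.88], [-1.08, 1.24], [-1.95, 2.15], [-1.57, 1.53], [-3.14, 3.14]. Speed limits (rad/s): [2.57, 2.57, 3.14, 3.14, 3.14, 3.14].

INTERFACE

Orientations are given as [roll, pitch, yaw] about the fixed x, y, z axes, in that order (R = Rz(yaw) Ry(pitch) Rx(roll)).
In Python, from workcell import ctrl, eyes, ticket gives the robot as it stands.
- The arm moves only by the shell command python3 -m creep 'ROWS'. ROWS is a JSON object of lists of equal length, an entry for each row: "angular": the turn, a rotation vector about the tool's x, y, z in rad, a list of three; "xyz": the shift along the tool's x, y, z in mm, a list of three; "gripper": the closure, from 0 (fully open) to 1 (shut). A call has 1 to 10 rows; each row is the pose to reach, as a shift and turn from the pose commanded when the call began, along the tool's axes at that moment; what a row does not reach only later rows make up. A row lasts 1/8 s, in which the tool goes at most 62.5 mm and 10.7 degrees, less where a joint would pass 70% of its speed; a pose out of reach is approached as far as the arm can. A call with a gripper value outside its range is refused whole. The fingers move at their own pace and stop on an object; the grip force is fixed at half the most. Time passes only in rows, so rows that repeat a pose let the fingers close. It gives the time, the measured TCP pose, the force and the opening at its end, in the units of the state.
- ctrl.read_state(): the state, without advancing time (a new reading comes with each control period).
- eyes.snapshot(name): name is "scene" or "top" or "wrist"; returns the picture (420x560x3 uint8, blue, green, red); there is no depth.
- eyes.get_calibration(name): a dict with "fov_y" (degrees; the focal length in pixels is half the picture's height over the tangent of half this angle, whatever the lens; pixels are square), "cx", "cy" (the principal point, pixels), "D" ([k1, k2, p1, p2, k3] as OpenCV has them; the pictures are not rectified), "view" (4x4, takes a point from world to camera coordinates). Camera axes: x right, y up, looking along -z (the intrinsics and any distortion apply to the point x, -y, -z); pixel columns grow to the right and rows downward; lengths in m; the calibration is good to about 2 mm. A picture is of the moment at which its call begins: read the wrist's pose just before it. get_calibration takes no time and is no camera call; for the wrist camera it gives the pose at the moment of the call.
- ticket.hand_in(): hands the job in, once; it reports no verdict.
Trained networks look in the newest picture that a camera, given by its name, has taken for a name from the list of things; names that differ only in an ending like _2 or _b are one class to them, and where a whole thing is asked for, a point or a joint stands for the part that bears it (a point fixed in the world has none). Each returns a list of dicts, best first, with "conf" (0 to 1); they miss things now and then, are a little off and sometimes report something else, mostly with a low value. They report only what shows in the picture. A call takes as long as a camera call. They do not tell look-alikes from the thing itself.
- eyes.regions_of(query, camera): "mask" (420x560 bool, what is visible of it) and "box" ([left, top, right, bottom] in pixels, round what is visible of it).
The state is a dict: "time": time; "joint_positions": joint angles; "joint_velocities": joint speeds; "tau": joint torques, N m; "tool_pos": TCP position; "eef_rot": TCP orientation; "force": force on the tool from outside, world axes, zero at the start; "moment": the same for the moment, N m; "opening": finger opening in m.
Only numpy, scipy, OpenCV 4.12 (cv2) and the standard library are available. Lean on these libraries where they do the work, as an engineer would, in place of code of your own. Each camera call takes 0.05 s, during which the arm holds its last target. There are 200 camera calls.

TASK

On the luthier's bench stand three small sliding trays in runners. First push the tray of black tuning pegs, which was left open, fully home with a fingertip. Then hook a fingertip behind the front lip of the tray in which the cello bridge lies and draw it all the way out to its stop; pick nothing up, leave the bridge lying in its tray, the dowel tray shut and the other things on the bench where they are.

Things in the scene. Friction and masses are not known exactly. Their poses are not given: they have to be found in the camera images.
- bridge_runner: runner of the tray with one loose cello bridge: wooden base fixed to the bench, 188 x 136 mm, side cheeks 36 mm, backboard 50 mm high. Origin at bench level on its centre line. Its tray slides out along its own -x, towards the robot (yaw within 0.15 rad of square). With the tray home the lip's front face lies 100 mm to -x of this origin. The 3 alike runners stand in a row across the bench in any order
- bridge_lip (a point): middle of the top edge of the bridge tray's front lip, moves with the tray. The lip is an upright wall 112 mm wide, 8 mm thick (faces 4 mm either side of this point), from 10 to 54 mm over the bench. Behind it (runner's +x): an empty finger bay 46 mm front to back, 100 mm wide, floor 15 mm over the bench; then a 6 mm divider and the compartment, 114 x 100 mm; walls there 36 mm high
- bridge_tray (a joint): how far the bridge tray (pale wood, grey-lined floor, 176 x 112 mm) is drawn out, m: 0 = fully home, 0.110 = fully out; hard stops at both ends. Friction of about 2 N holds it wherever it is left; it cannot come off its rails. Starts home
- peg_runner: runner of the tray with four black tuning pegs lying side by side (fixed in the tray); runner and tray are like the bridge tray's in every size and in their axes
- peg_lip (a point): middle of the top edge of the peg tray's front lip, 54 mm over the bench, moves with the tray; same lip as the bridge tray's
- peg_tray (a joint): how far the peg tray is drawn out, m: 0 = fully home, 0.110 = fully out; stops and friction like the bridge tray's. Starts 0.045 to 0.100 out
- post_runner: runner of the tray with seven pale dowels lying side by side (fixed in the tray); like the other two in every size and in its axes
- post_tray (a joint): how far the dowel tray is drawn out, m: 0 = fully home. Starts home and is to stay so
- cello_bridge: pale maple cello bridge, 82 x 88 mm, 11 mm thick, 22 g, lying flat and loose in the compartment of its tray; origin at the centre of its underside, z up
- varnish_jar: amber jar with steel cap, 64 mm across, 85 mm high, loose, at the left of the work; origin under its centre
- block_plane: small brass plane with wooden wedge, 105 x 38 mm, 42 mm high, loose, at the right of the work; origin under its centre
- spool_clamp: small clamp of two wooden spools on a steel screw, about 120 mm long and 32 mm high, loose, lying at the left of the work, nearer the robot than the jar; origin under its centre
Things that resemble listed ones, but are neither listed nor needed, are in the scene too. Leave any red look-alike of the bridge_runner alone.

How it is judged:
On the way, in this order (a step that is already met when the one before it is completed fails the run):
1. the peg tray is fully home, the bridge tray not yet drawn (value of joint peg_tray below 0.006 m and value of joint bridge_tray below 0.015 m), for 0.2 s.
2. the bridge tray is drawn fully out (value of joint bridge_tray above 0.103 m), for 0.2 s.
At the end, for the whole second after the job is handed in: the peg tray is home (within 6 mm), the bridge tray is out to within 7 mm of its stop, the dowel tray is home (within 6 mm), and the cello bridge lies flat and at rest in its tray's compartment (value of joint each of peg_tray, post_tray below 0.006 m and value of joint bridge_tray above 0.103 m and linear speed of cello_bridge below 0.01 m/s and angle between cello_bridge's own z axis and vertical below 0.15 rad and height (world z) of cello_bridge below 0.022 m and x of cello_bridge in the frame of bridge_lip between 0.056 and 0.17 m); the robot touches nothing.
It fails at once if the cello bridge is lifted or tipped (height (world z) of cello_bridge above 0.03 m or angle between cello_bridge's own z axis and vertical above 0.4 rad).
It fails at once if the bridge tray is drawn while the peg tray is still open (value of joint bridge_tray above 0.03 m and value of joint peg_tray above 0.02 m).
It fails at once if the dowel tray is drawn out (value of joint post_tray above 0.02 m).
It fails at once if a bystander (jar, plane, clamp) is moved by more than 20 mm, lifted or knocked over (distance of any of varnish_jar, block_plane, spool_clamp from where it was at the start of the episode above 0.02 m or angle between any of varnish_jar, block_plane, spool_clamp's own z axis and vertical above 0.3 rad).
It also fails if it takes over 48 s, if anything falls off the work surface, if the arm or the gripper's body presses on something with over 40 N, if the wrist force passes 120 N, or if a joint passes its speed limit or range.

## Working session

There is one attempt and no reset: what is moved stays moved. The work goes in short steps, Python scripts to look and compute and a shell command to move; the robot and the scene stay as the last step left them, time stands still between calls to the robot, and variables do not carry over. Pictures are saved under pics/ and viewed, about 8 in all and at most 12, crops included, and the job is handed in when it is done.

```bash
mkdir -p pics; ls; cat > h.py <<'E'
import numpy as np, cv2
from workcell import ctrl, eyes, ticket
def cal(n):
    c=eyes.get_calibration(n); f=210/np.tan(np.radians(c["fov_y"])/2)
    K=np.array([[f,0,c["cx"]],[0,f,c["cy"]],[0,0,1]]); V=np.array(c["view"]).reshape(4,4)
    V=np.diag([1,-1,-1,1])@V
    return K,np.array(c["D"],float),V
def ray(n,pts,z,C=None):
    K,D,V=C or cal(n); u=cv2.undistortPoints(np.array(pts,float).reshape(-1,1,2),K,D).reshape(-1,2)
    d=np.c_[u,np.ones(len(u))]@V[:3,:3]; o=-V[:3,:3].T@V[:3,3]
    return o+d*((z-o[2])/d[:,2])[:,None]
def proj(n,P,C=None):
    K,D,V=C or cal(n); return cv2.projectPoints(np.array(P,float).reshape(-1,1,3),cv2.Rodrigues(V[:3,:3])[0],V[:3,3],K,D)[0].reshape(-1,2)
E
python3 - <<'E'
from h import *
for n in("scene","top"):
    cv2.imwrite(f"pics/{n}0.png",eyes.snapshot(n))
    for q in("bridge_runner","bridge_lip","bridge_tray","peg_runner","peg_lip","peg_tray","post_runner","post_tray","cello_bridge","varnish_jar","block_plane","spool_clamp"):
        print(n,q,[(round(r["conf"],2),[int(v) for v in r["box"]]) for r in eyes.regions_of(q,n)])
print(ctrl.read_state())
E
```

```text
pics
scene bridge_runner [(0.65, [147, 165, 227, 253]), (0.56, [271, 205, 361, 302])]
scene bridge_lip [(0.73, [147, 168, 217, 238]), (0.57, [273, 201, 354, 289]), (0.18, [93, 263, 130, 310])]
scene bridge_tray [(0.86, [147, 167, 213, 241]), (0.56, [270, 200, 351, 291])]
scene peg_runner [(0.6, [312, 149, 428, 262])]
scene peg_lip [(0.83, [314, 153, 393, 225])]
scene peg_tray [(0.61, [311, 148, 391, 229]), (0.4, [199, 245, 283, 339])]
scene post_runner [(0.87, [197, 241, 295, 356])]
scene post_tray [(0.7, [200, 242, 286, 342])]
scene cello_bridge [(0.65, [291, 234, 335, 274])]
scene varnish_jar [(0.88, [407, 126, 439, 166])]
scene block_plane [(0.87, [96, 263, 131, 310])]
scene spool_clamp [(0.77, [336, 103, 371, 138])]
top bridge_runner [(0.8, [253, 134, 309, 210]), (0.68, [328, 232, 391, 308])]
top bridge_lip [(0.96, [259, 141, 306, 212]), (0.84, [336, 241, 381, 311])]
top bridge_tray [(0.81, [336, 236, 382, 311]), (0.78, [261, 140, 308, 213])]
top peg_runner [(0.66, [183, 135, 241, 240])]
top peg_lip [(0.73, [191, 170, 233, 239])]
top peg_tray [(0.74, [190, 173, 238, 238])]
top po
[... 353 characters left out ...]
165, 298])]
{'time': 1.3, 'joint_positions': array([ 1.00562045e+00,  2.76414661e-01, -2.63744273e-02,  1.26800828e+00,
        4.74045625e-06,  1.46735921e+00]), 'joint_velocities': array([-7.13096179e-04, -6.05281629e-04, -8.50077980e-05, -7.47656248e-04,
       -5.68106863e-04,  2.73818123e-04]), 'tau': array([-1.31881105e-03, -4.45497966e+01,  2.95554793e+01,  9.95770424e-04,
       -1.68626470e-04,  7.15927200e-06]), 'tool_pos': array([0.27847359, 0.55954189, 0.24831625]), 'eef_rot': array([-3.14159210e+00, -4.82287874e-06,  2.67985390e+00]), 'force': array([-0.29354397, -0.53147114, -0.57317043]), 'moment': array([-0.0514485 ,  0.00909006, -0.00212935]), 'opening': 0.08529507176460378}
```

```bash
python3 -c "
import cv2,numpy as np
a=[cv2.imread(f'pics/{n}0.png') for n in('scene','top')]
print([x.shape for x in a])"
```

```text
[(420, 560, 3), (420, 560, 3)]
```

View pics/top0.png

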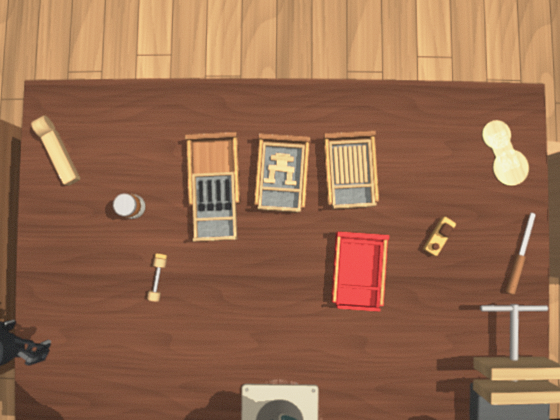

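View pics/scene0.png

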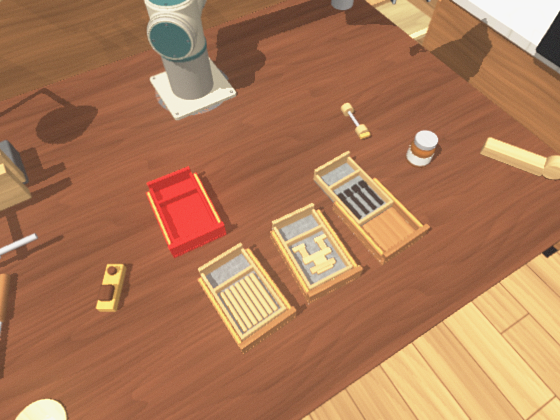

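Candidates in the top view:
- **Bridge tray:** the wooden tray at (282,175) holds a cello bridge. The empty red look-alike is at (360,270) and the dowel tray is at (352,170), so I choose (282,175).
- **Peg tray:** (214,195), open, with its lip at row ~238.
- **Bystanders:** jar (127,205), clamp (157,277), plane (438,236).

Next is one close crop to confirm the choice and pick the edges.

```bash
python3 - <<'E'
import cv2
a=cv2.imread("pics/top0.png")[128:248,180:390]
cv2.imwrite("pics/crop1.png",cv2.resize(a,None,fx=3.8,fy=3.8,interpolation=cv2.INTER_CUBIC))
from h import *
C=cal("top"); print(-C[2][:3,:3].T@C[2][:3,3])
for n,p in dict(jar=(127,205),clamp1=(160,258),clamp2=(153,298),plane=(438,236)).items(): print(n,ray("top",[p],.03,C).round(3))
E
```

```text
[ 0.50144187 -0.01020066  1.22869513]
jar [[0.585 0.42  0.03 ]]
clamp1 [[0.443 0.326 0.03 ]]
clamp2 [[0.335 0.344 0.03 ]]
plane [[ 0.509 -0.42   0.03 ]]
```

View pics/crop1.png

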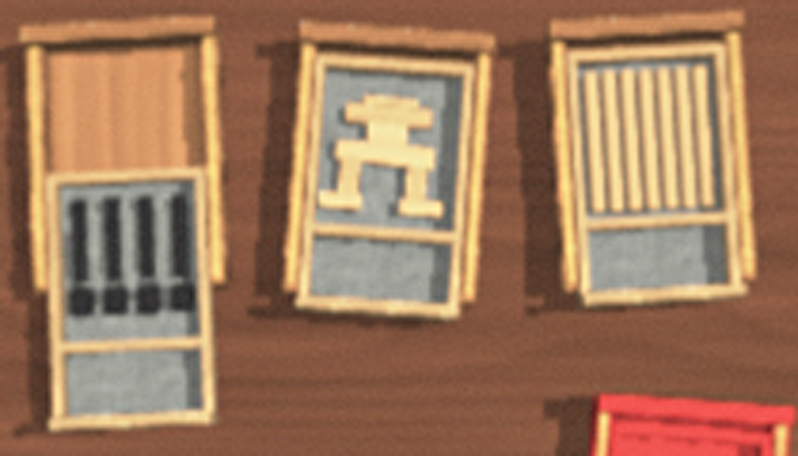

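The crop confirms it: the bridge lies in the middle tray, lip from about (300,301) to (458,311) in crop pixels. The peg tray is open, lip (52,421) to (212,415), and the dowel tray is shut.

```bash
python3 - <<'E'
from h import *
C=cal("top")
def w(p,z): return ray("top",np.array(p,float)/3.8+[180,128],z,C)
for n,lip,bb in(("peg",[(51,421),(213,414)],[(22,33),(215,22)]),("bridge",[(298,302),(459,312)],[(301,28),(494,42)]),("post",[(582,298),(746,289)],[(551,28),(744,17)])):
    L=w(lip,.054);B=w(bb,.05)
    for P in(L,B):
        d=P[0]-P[1]; print(n,P.mean(0).round(4),"w",np.linalg.norm(d).round(4),"yaw",np.arctan2(-d[0],d[1]).round(3))
    v=B.mean(0)-L.mean(0); print("axis yaw",np.arctan2(v[1],v[0]).round(3),"dist",np.linalg.norm(v[:2]).round(4))
E
```

```text
peg [0.4985 0.1755 0.054 ] w 0.1126 yaw 0.054
peg [0.7719 0.1906 0.05  ] w 0.1364 yaw 0.061
axis yaw 0.055 dist 0.2739
bridge [0.5765 0.0058 0.054 ] w 0.1115 yaw -0.053
bridge [ 0.7677 -0.0055  0.05  ] w 0.1355 yaw -0.066
axis yaw -0.059 dist 0.1915
post [ 0.5877 -0.1916  0.054 ] w 0.1138 yaw 0.064
post [ 0.7782 -0.1806  0.05  ] w 0.1357 yaw 0.069
axis yaw 0.057 dist 0.1908
```

```bash
cat >> h.py <<'E'
from scipy.spatial.transform import Rotation as Ro
def go(p,yaw):
    s=ctrl.read_state(); R=Ro.from_euler("xyz",s["eef_rot"]); T=Ro.from_euler("xyz",[np.pi,0,yaw])
    print("tcp",s["tool_pos"].round(4),"xyz mm",(R.inv().apply(np.array(p)-s["tool_pos"])*1e3).round(1),"ang",(R.inv()*T).as_rotvec().round(4),"F",s["force"].round(1),"t",s["time"])
E
python3 -c "
from h import *
go([.4386,.172,.248],np.pi+.056); print(ctrl.finger_overhang)"
```

```text
tcp [0.2785 0.5595 0.2483] xyz mm [-3.160e+02 -2.756e+02  3.000e-01] ang [ 0.     -0.     -0.5177] F [-0.3 -0.5 -0.6] t 1.3
0.017
```

```bash
python3 -m creep '{"xyz":[[-40,-34,0],[-80,-69,0],[-120,-103,0],[-160,-138,0],[-200,-172,0],[-240,-207,0],[-280,-241,0],[-316,-276,0],[-316,-276,0],[-316,-276,0]],"angular":[[0,0,-0.1],[0,0,-0.2],[0,0,-0.3],[0,0,-0.4],[0,0,-0.518],[0,0,-0.518],[0,0,-0.518],[0,0,-0.518],[0,0,-0.518],[0,0,-0.518]],"gripper":[1,1,1,1,1,1,1,1,1,1]}'; python3 -c "
from h import *
go([.4386,.172,.05],np.pi+.056); go([.4386+.0425+.083,.172+.007,.05],np.pi+.056)"
```

```text
time: 2.55
tool_pos: [0.4383, 0.1718, 0.2484]
eef_rot: [3.141, -0.0, -3.086]
force: [0.3, -0.6, -0.4]
opening: -0.0002
tcp [0.4383 0.1718 0.2484] xyz mm [-3.000e-01  1.000e-01  1.984e+02] ang [ 0.0006 -0.0001 -0.0004] F [ 0.3 -0.6 -0.4] t 2.55
tcp [0.4383 0.1718 0.2484] xyz mm [-1.260e+02  1.000e-01  1.984e+02] ang [ 0.0006 -0.0001 -0.0004] F [ 0.3 -0.6 -0.4] t 2.55
```

```bash
python3 -m creep '{"xyz":[[0,0,50],[0,0,100],[0,0,150],[0,0,198],[0,0,198],[-20,0,198],[-40,0,198],[-50,0,198],[-60,0,198],[-70,0,198]],"angular":[[0,0,0],[0,0,0],[0,0,0],[0,0,0],[0,0,0],[0,0,0],[0,0,0],[0,0,0],[0,0,0],[0,0,0]],"gripper":[1,1,1,1,1,1,1,1,1,1]}'
```

```text
time: 3.8
tool_pos: [0.5082, 0.1759, 0.0508]
eef_rot: [3.141, -0.0, -3.085]
force: [-3.4, -0.7, 1.7]
opening: 0.0002
```

```bash
python3 -m creep '{"xyz":[[-10,0,0],[-20,0,0],[-30,0,0],[-40,0,0],[-46,0,0],[-50,0,0],[-53,0,0],[-55,0,0],[-57,0,0],[-57,0,0]],"angular":[[0,0,0],[0,0,0],[0,0,0],[0,0,0],[0,0,0],[0,0,0],[0,0,0],[0,0,0],[0,0,0],[0,0,0]],"gripper":[1,1,1,1,1,1,1,1,1,1]}'
```

```text
time: 5.05
tool_pos: [0.5654, 0.1787, 0.0503]
eef_rot: [-3.141, 0.0, -3.085]
force: [-0.9, -1.3, -0.1]
opening: -0.0
```

Not at the stop yet, so I'll creep on in small steps.

```bash
python3 -m creep '{"xyz":[[-1,0,0],[-2,0,0],[-3,0,0],[-4,0,0],[-4,0,0]],"angular":[[0,0,0],[0,0,0],[0,0,0],[0,0,0],[0,0,0]],"gripper":[1,1,1,1,1]}'
```

```text
time: 5.68
tool_pos: [0.5685, 0.1788, 0.0502]
eef_rot: [-3.141, -0.001, -3.085]
force: [-4.4, -0.4, 3.0]
opening: -0.0001
```

```bash
python3 -m creep '{"xyz":[[-1,0,0],[-2,0,0],[-3,0,0],[-3,0,0]],"angular":[[0,0,0],[0,0,0],[0,0,0],[0,0,0]],"gripper":[1,1,1,1]}'
```

```text
time: 6.18
tool_pos: [0.5686, 0.1789, 0.0499]
eef_rot: [-3.141, -0.007, -3.085]
force: [-10.1, -1.7, 7.8]
opening: -0.0002
```

The TCP has stalled while the force climbs to 10 N, so the peg tray is at its stop. I'll back off, rise and check from near.

```bash
python3 -m creep '{"xyz":[[15,0,0],[40,0,0],[40,0,-50],[40,0,-100],[40,0,-150],[40,0,-150]],"angular":[[0,0,0],[0,0,0],[0,0,0],[0,0,0],[0,0,0],[0,0,0]],"gripper":[1,1,1,1,1,1]}'; python3 - <<'E'
from h import *
go([.5765+.027,.0058-.0016,.2],np.pi-.06)
C=cal("wrist");a=eyes.snapshot("top");w=eyes.snapshot("wrist")
cv2.imwrite("pics/two1.png",np.hstack([cv2.resize(a[100:310,130:410],(420,315)),cv2.resize(w,(380,285))[:, :] if 0 else cv2.copyMakeBorder(cv2.resize(w,(380,285)),0,30,0,0,0)]))
E
```

```text
time: 6.92
tool_pos: [0.537, 0.1781, 0.2062]
eef_rot: [3.139, 0.014, -3.085]
force: [1.2, 0.7, -0.7]
opening: 0.0003
tcp [0.537  0.1781 0.2062] xyz mm [ -56.5 -177.4    6.6] ang [0.0031 0.0137 0.1164] F [ 1.2  0.7 -0.7] t 6.925
```

View pics/two1.png

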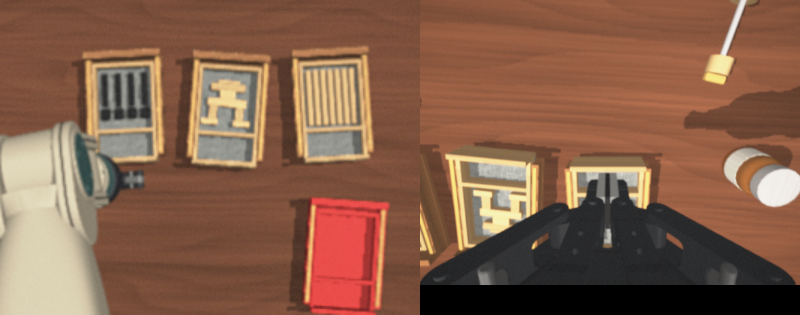

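The top view shows the peg tray flush, at (125,100) in the left half, and the bridge and dowel trays still home. Next I move above the bridge tray's bay.

```bash
python3 -m creep '{"xyz":[[-14,-44,0],[-28,-88,0],[-42,-133,0],[-56.5,-177.4,0],[-56.5,-177.4,0],[-56.5,-177.4,0]],"angular":[[0,0,0.03],[0,0,0.06],[0,0,0.09],[0,0,0.116],[0,0,0.116],[0,0,0.116]],"gripper":[1,1,1,1,1,1]}'; python3 - <<'E'
from h import *
go([.5765+.027,.0042,.042],np.pi-.06)
C=cal("wrist");w=eyes.snapshot("wrist")
s=ctrl.read_state();R=Ro.from_euler("xyz",s["eef_rot"])
u=np.array([np.cos(-.06),np.sin(-.06),0]);v=np.array([-u[1],u[0],0]);L=np.array([.5765,.0058,.054])
for P in [L+u*a+v*b for a in(-.004,.004) for b in(-.056,.056)]+[L+u*.05+v*b+[0,0,-.018] for b in(-.05,.05)]:
    p=proj("wrist",P,C)[0]; cv2.circle(w,tuple(int(x) for x in p),3,(0,0,255),1)
cv2.imwrite("pics/w2.png",w)
E
```

```text
time: 7.78
tool_pos: [0.5975, 0.0033, 0.1985]
eef_rot: [3.141, -0.003, 3.082]
force: [-0.9, -0.1, -0.5]
opening: -0.0001
tcp [0.5975 0.0033 0.1985] xyz mm [ -6.4   1.2 156.5] ang [ 0.0007 -0.0031  0.    ] F [-0.9 -0.1 -0.5] t 7.775
```

View pics/w2.png

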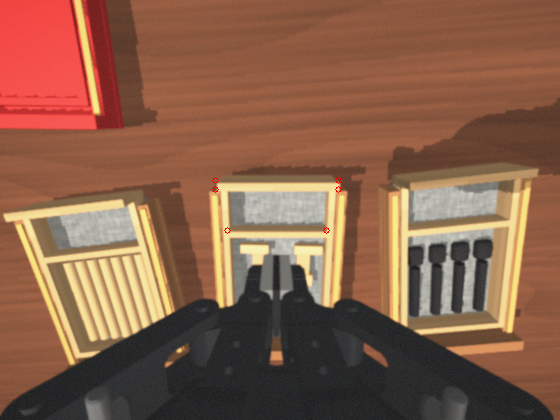

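The predicted lip and divider points, (215–338,181–189) and (228–327,230), land on the edges in the wrist view. The model is good, so I descend into the bay.

```bash
python3 -m creep '{"xyz":[[-6,1,40],[-6,1,80],[-6,1,110],[-6,1,130],[-6,1,145],[-6,1,156],[-6,1,156]],"angular":[[0,0,0],[0,0,0],[0,0,0],[0,0,0],[0,0,0],[0,0,0],[0,0,0]],"gripper":[1,1,1,1,1,1,1]}'
```

```text
time: 8.7
tool_pos: [0.6041, 0.0041, 0.0437]
eef_rot: [3.141, -0.001, 3.082]
force: [0.9, -0.6, -0.3]
opening: -0.0
```

```bash
python3 -m creep '{"xyz":[[4,0,0],[8,0,0],[11,0,0],[14,0,0],[18,0,0],[23,0,0],[29,0,0],[36,0,0],[44,0,0],[52,0,0]],"angular":[[0,0,0],[0,0,0],[0,0,0],[0,0,0],[0,0,0],[0,0,0],[0,0,0],[0,0,0],[0,0,0],[0,0,0]],"gripper":[1,1,1,1,1,1,1,1,1,1]}'
```

```text
time: 9.95
tool_pos: [0.5521, 0.0067, 0.0443]
eef_rot: [-3.141, -0.0, 3.082]
force: [2.4, 0.1, 1.8]
opening: -0.0002
```

Contact force is +2.4 N, so the tray is following the finger.

```bash
python3 -m creep '{"xyz":[[8,0,0],[16,0,0],[24,0,0],[32,0,0],[40,0,0],[47,0,0],[53,0,0],[58,0,0],[62,0,0],[65,0,0]],"angular":[[0,0,0],[0,0,0],[0,0,0],[0,0,0],[0,0,0],[0,0,0],[0,0,0],[0,0,0],[0,0,0],[0,0,0]],"gripper":[1,1,1,1,1,1,1,1,1,1]}'; python3 -m creep '{"xyz":[[1,0,0],[2,0,0],[3,0,0],[4,0,0],[4,0,0]],"angular":[[0,0,0],[0,0,0],[0,0,0],[0,0,0],[0,0,0]],"gripper":[1,1,1,1,1]}'
```

```text
time: 11.2
tool_pos: [0.4875, 0.0106, 0.0442]
eef_rot: [3.142, -0.0, 3.082]
force: [2.6, -0.8, 0.6]
opening: -0.0002
time: 11.82
tool_pos: [0.4843, 0.0108, 0.0443]
eef_rot: [3.141, 0.001, 3.082]
force: [4.0, -0.9, -3.7]
opening: -0.0
```

```bash
python3 -m creep '{"xyz":[[1,0,0],[2,0,0],[3,0,0],[4,0,0],[4,0,0]],"angular":[[0,0,0],[0,0,0],[0,0,0],[0,0,0],[0,0,0]],"gripper":[1,1,1,1,1]}'
```

```text
time: 12.45
tool_pos: [0.4843, 0.0108, 0.0452]
eef_rot: [3.141, 0.008, 3.082]
force: [10.7, -0.9, -6.5]
opening: 0.0003
```

The TCP has stalled at 10.7 N, which is the stop. I'll ease the finger off the lip, rise, move clear and look.

```bash
python3 -m creep '{"xyz":[[-6,0,0],[-14,0,0],[-14,0,0],[-14,0,-30],[-14,0,-80],[-14,0,-130],[-14,60,-150],[-14,120,-150],[-14,180,-150],[-14,180,-150]],"angular":[[0,0,0],[0,0,0],[0,0,0],[0,0,0],[0,0,0],[0,0,0],[0,0,0],[0,0,0],[0,0,0],[0,0,0]],"gripper":[1,1,1,1,1,1,1,1,1,1]}'; python3 - <<'E'
from h import *
a=eyes.snapshot("top")
cv2.imwrite("pics/top3.png",cv2.resize(a[110:310,100:400],(780,520),interpolation=cv2.INTER_CUBIC))
u=np.array([np.cos(-.06),np.sin(-.06),0]);L=np.array([.5765,.0058,.054])
print("lip at full out, px in crop",((proj("top",L-.11*u)-[100,110])*2.6).round(0), (([proj("top",L-.103*u)[0]]-np.array([100,110]))*2.6).round(0))
for q in("cello_bridge","varnish_jar","block_plane","spool_clamp"): print(q,[(round(r["conf"],2),[int(v) for v in r["box"]]) for r in eyes.regions_of(q,"top")])
E
```

```text
time: 13.7
tool_pos: [0.5038, 0.1932, 0.1941]
eef_rot: [3.141, -0.001, 3.088]
force: [-0.1, 0.4, 0.3]
opening: 0.0001
lip at full out, px in crop [[459. 366.]] [[460. 359.]]
cello_bridge [(0.84, [262, 194, 291, 221]), (0.4, [115, 195, 146, 211])]
varnish_jar [(0.96, [114, 193, 143, 210])]
block_plane [(0.87, [423, 217, 454, 254])]
spool_clamp []
```

View pics/top3.png

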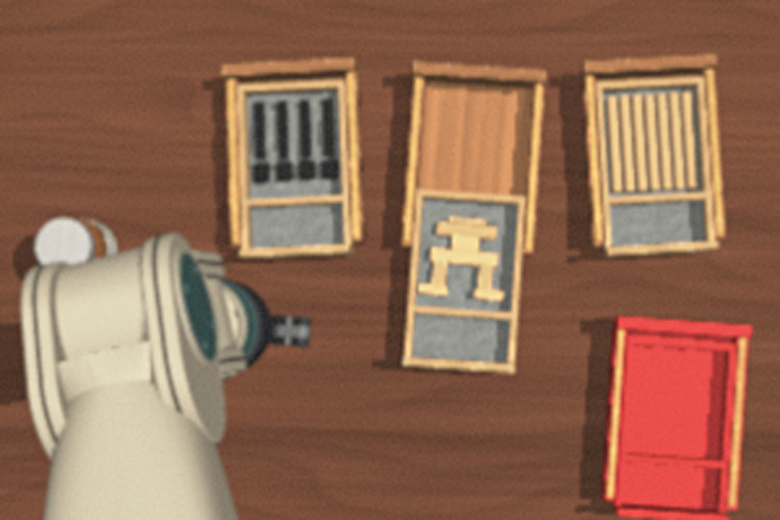

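The lip sits at about (459,366), just where full travel predicts. The bridge lies flat in its compartment at (462,260), the peg and dowel trays are home, and the arm is clear.

```bash
python3 -c "
from h import *
s=ctrl.read_state();print(s['force'],abs(s['joint_velocities']).max());ticket.hand_in()"
```

```text
[ 0.81934324 -0.26831688  0.57030133] 0.0076854150963896395
the job is handed in; nothing more can be done
```

The job is handed in, with both trays moved in the order asked. It took about 14 s of the 48 s on the robot's clock.

- **Peg tray:** I pushed it home with shut fingers until the arm stalled against the stop at about 10 N.
- **Bridge tray:** I hooked the fingertip behind its lip and drew it out until it stalled at its stop at about 11 N, then eased off and lifted clear.

**Last checks:**
- **Trays:** In the final top view the bridge tray's lip was where full travel (110 mm) puts it. The peg and dowel trays looked shut.
- **Cello bridge:** It lay flat in its compartment.
- **Bystanders:** The plane's box was unchanged to within 3 px. The jar's left, top and right edges were unchanged, with its lower part hidden by the arm.
- **Robot:** It stood clear, with wrist force close to zero.

**Not confirmed:** The clamp was hidden by the arm in that view, so the detector did not report it. The fingertips were planned to stay well clear of it whenever they were low, and I saw no unexpected contact force.

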